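# Load valves onto the stockroom goods lift

### The job

Flip the goods lift's hold switch over to its green dot, then lift the blue can off the sprung lift platform by its handle and stand it upright on the middle of the green mat. Once the can is off, load every brass valve on the bench onto the platform, side by side and not stacked, and last of all flip the switch back to its red dot. Leave everything else on the bench where it is.

Things in the scene. Friction and masses are not known exactly. Their poses are not given: they have to be found in the camera images.
- switch_box: grey hold-switch box fixed to the bench, 100 x 70 mm, 45 mm high; origin at the centre of its underside, z up. A toggle bat stands up from the middle of its top (pivot on the top face, at the origin's x, y) and swings in the box's x-z plane. A red dot lies on the top at local x = -38 mm, a green dot at local x = +38 mm.
- hold_switch (a joint): angle of the toggle bat: 0 = leaning 0.45 rad towards the red dot (local -x; the start), 0.9 = leaning 0.45 rad towards the green dot (local +x). It snaps by itself to the nearer end once past the centre (0.45); about 2 N sideways near the tip moves it. 0.75 and above counts as green, 0.15 and below as red.
- switch_tip (a point): centre of the 18 mm black ball at the end of the 10 mm thick steel bat, 55 mm from the pivot, about 95 mm above the bench when it leans either way
- lift: yellow foot plate of the goods lift, 250 x 250 x 12 mm, fixed; origin at the centre of its underside; its x and y axes are those of the platform
- lift_top (a point): centre of the top of the flat square steel platform, 220 x 220 mm without a rim, 60 mm above the bench when empty; it sinks straight down as it is loaded (this point moves with it); x and y along its sides, z up
- lift_platform (a joint): how far the sprung platform has sunk, m: 0 empty, up to 0.04; spring about 500 N/m (about 10 mm with the can, 6 mm per valve)
- can: blue lidded steel can, 98 mm diameter and 82 mm high, about 0.5 kg, standing on the platform at the start; origin at the centre of its underside, z up. A rigid bail stands over it: two 10 mm posts at local y = -42 and +42 mm and a horizontal bar along local y, whose black 16 x 16 mm grip, 64 mm long, is centred 125 mm above the underside.
- mat: green mat fixed to the bench, 170 x 170 x 3 mm; origin at the centre of its underside
- valve_1: brass ball valve with a black lever, about 0.3 kg; may be absent. Origin on the pipe axis at mid length, 18 mm above what it lies on at the start. x along the pipe: body 76 mm long (-38 to +38), 36 mm wide (y) and 36 mm high (z from -18 to +18). Above it a stem of 18 mm diameter and a lever 14 mm wide and 8 mm thick, from x = -14 to +50 mm, its top at z = +48 mm
- valve_2: brass ball valve with a black lever, about 0.3 kg; may be absent. Origin on the pipe axis at mid length, 18 mm above what it lies on at the start. x along the pipe: body 76 mm long (-38 to +38), 36 mm wide (y) and 36 mm high (z from -18 to +18). Above it a stem of 18 mm diameter and a lever 14 mm wide and 8 mm thick, from x = -14 to +50 mm, its top at z = +48 mm
- valve_3: brass ball valve with a black lever, about 0.3 kg; may be absent. Origin on the pipe axis at mid length, 18 mm above what it lies on at the start. x along the pipe: body 76 mm long (-38 to +38), 36 mm wide (y) and 36 mm high (z from -18 to +18). Above it a stem of 18 mm diameter and a lever 14 mm wide and 8 mm thick, from x = -14 to +50 mm, its top at z = +48 mm
- valve_4: brass ball valve with a black lever, about 0.3 kg; may be absent. Origin on the pipe axis at mid length, 18 mm above what it lies on at the start. x along the pipe: body 76 mm long (-38 to +38), 36 mm wide (y) and 36 mm high (z from -18 to +18). Above it a stem of 18 mm diameter and a lever 14 mm wide and 8 mm thick, from x = -14 to +50 mm, its top at z = +48 mm
- valve_5: brass ball valve with a black lever, about 0.3 kg; may be absent. Origin on the pipe axis at mid length, 18 mm above what it lies on at the start. x along the pipe: body 76 mm long (-38 to +38), 36 mm wide (y) and 36 mm high (z from -18 to +18). Above it a stem of 18 mm diameter and a lever 14 mm wide and 8 mm thick, from x = -14 to +50 mm, its top at z = +48 mm
- spanner: steel spanner lying near the robot, 190 mm long, not to be moved; origin under its middle
- coupling: steel pipe coupling ring, 64 mm diameter, 45 mm high, not to be moved; origin under its centre
- oil_bottle: blue bottle, 64 mm diameter, 170 mm high, not to be moved; origin under its centre
- jar: amber jar, 72 mm diameter, 60 mm high, not to be moved; origin under its centre
- tray: red open tray, 140 x 200 mm, 50 mm high, not to be moved; origin under its centre
- carton: cardboard carton, 120 x 150 mm, 90 mm high, not to be moved; origin under its centre
- tape_roll: yellow roll of tape, 90 mm diameter, 40 mm high, not to be moved; origin under its centre

How it is judged:
By the outcome, as a careful person would: the job done as asked, in the order asked, and still so for the second after the job is handed in, with the robot touching nothing.
Of valve_1, valve_2, valve_3, valve_4, valve_5 only 3 to 5 are there at a start; the rules pass over those that are not, and their reading is None.
At some moment in a run one of valve_1, valve_2, valve_3, valve_4, valve_5 may be knocked a few centimetres aside while the robot is not near it.
Once in a run the grip may slacken for a moment while it holds something.
It also fails if it takes over 210 s, if anything falls off the work surface, if the arm or the gripper's body presses on something with over 40 N, if the wrist force passes 120 N, or if a joint passes its speed limit or range.

### The arm

A 6-joint arm with a two-finger parallel gripper is mounted at the origin on the work surface. World frame = base frame: x ahead of the robot, y to its left, z up, the work surface at z = 0. Lengths are in mm, angles in rad, forces in N, time in s.
With the tool pointing down it reaches from about 300 to 775 mm from the base axis. Payload 14.6 kg.
Tool frame: the origin (TCP) lies at the very end of the fingers, on their centre line; the grasp point (between the pads) lies 19 mm behind it; z points along the fingers, y is the line along which they close (so a half turn about z gives the same grasp; the last joint's range is limited). The gripper opens to 94 mm and grips with 3 to 60 N. Pads are 16 mm wide; open, the fingers measure 119 mm over their backs; the gripper's body (75 mm by 177 mm) begins 78 mm behind the grasp point.
Start: joints at [-1.194, 0.3, 1.521, -0, 1.321, -0.067], TCP at [236.148, -496.713, 205.446] pointing down, gripper open.
Joint ranges: [-3.03, 3.03], [-0.79, 2.21], [0.23, 2.52], [-1.04, 4.18], [0, 3.07], [-2.55, 2.55]. Speed limits (rad/s): [2.22, 2.22, 2.57, 3.14, 3.14, 3.14].

### API

Orientations are given as [roll, pitch, yaw] about the fixed x, y, z axes, in that order (R = Rz(yaw) Ry(pitch) Rx(roll)).
In Python, from cell import manip, eyes, ticket gives the robot as it stands. The module is installed in compiled form; this text tells all that it offers.
- The arm moves only by the tool arm_command, never from a script. Its argument "plan" is a list of rows, each a list of 5 numbers: the opening, from -1 (shut) to 1 (fully open), then the shift along the tool's x, y, z in m, then the turn about the tool's z in rad. In form: [[jaw, dx, dy, dz, roll], ...]. A call has 1 to 20 rows; each row shifts and turns the commanded pose from where the row before left it, along the tool's axes as they then stand; what a row does not reach is not made up. A row lasts 1/8 s, in which the tool goes at most 62.5 mm and 10.7 degrees, less where a joint would pass 70% of its speed; a pose out of reach is approached as far as the arm can. A call is refused whole if a number of a shift passes 0.0625 or a number of a turn 0.188, either way. A call with a gripper value outside its range is refused whole. The fingers move at their own pace and stop on an object; "newtons" is the grip in N (left out, the last holds). Time passes only in rows, so rows that do not move let the fingers close. It gives the time, the measured TCP pose, the force, the opening and the grip force at its end, in the units of the state.
- manip.read_state(): the state, without advancing time (a new reading comes with each control period).
- eyes.camera(name): name is "side" or "top"; returns a dict with "img" (480x640x3 uint8, blue, green, red), "z_map" (480x640 float32, mm along the optical axis (not along the pixel's ray), 0 where there is no reading), "fx", "fy", "cx", "cy" (pixels), "eye" and "orientation" of the camera in the world. Camera axes: x right, y down, z forward; pixel columns grow to the right and rows downward; lengths in mm; the calibration is good to about 2 mm. A picture is of the moment at which its call begins.
- ticket.sign_off(): hands the job in; it is judged then, once.
The state is a dict: "clock": time; "joints": joint angles; "qd": joint speeds; "effort": joint torques, N m; "eef_pos": TCP position; "eef_rot": TCP orientation; "wrist_force": force on the tool from outside, world axes, zero at the start; "moment": the same for the moment, N m; "finger_gap": finger opening in mm; "finger_force": force on a finger pad.
Only numpy, scipy, OpenCV 4.12 (cv2) and the standard library are available. Lean on these libraries where they do the work, as an engineer would, in place of code of your own. Each camera call takes 0.05 s, during which the arm holds its last target. There are 200 camera calls.

## Working session

There is one attempt and no reset: what is moved stays moved. The work goes in short steps, Python scripts to look and compute and a tool call to move; the robot and the scene stay as the last step left them, time stands still between calls to the robot, and variables do not carry over. Pictures are saved under pics/ and viewed, at most 14 in all, crops included, and the job is handed in when it is done.

Besides the shell and the picture viewer there is one more tool, called after "Emit:" as name(argument=value, ...) on one line, values as JSON. arm_command: Moves the arm, as the interface text tells. Its arguments: {"type":"object","properties":{"plan":{"type":"array"},"newtons":{"type":"number"}},"required":["plan"]}

```bash
mkdir -p pics
cat > h.py <<'E'
from cell import manip, eyes, ticket
import numpy as np, cv2
from scipy.spatial.transform import Rotation as R
def cam(n):
    c=eyes.camera(n); o=np.array(c["orientation"],float)
    c["R"]=R.from_euler("xyz",o).as_matrix() if o.size==3 else (o if o.shape==(3,3) else R.from_quat(o).as_matrix())
    c["eye"]=np.array(c["eye"],float); return c
def cloud(c):
    v,u=np.mgrid[:480,:640]; z=c["z_map"]
    P=np.stack([(u-c["cx"])/c["fx"]*z,(v-c["cy"])/c["fy"]*z,z],-1)
    return P@c["R"].T+c["eye"]
def ray(c,u,v,h):
    d=c["R"]@np.array([(u-c["cx"])/c["fx"],(v-c["cy"])/c["fy"],1.]); return c["eye"]+d*(h-c["eye"][2])/d[2]
E
python3 - <<'E'
from h import *
print(manip.read_state())
for n in("top","side"):
    c=cam(n); cv2.imwrite(f"pics/{n}0.png",c["img"]); print(n,c["orientation"],c["eye"],c["fx"],c["fy"],c["cx"],c["cy"])
    P=cloud(c); print(P[240,320],P[400,320],P[240,100], (c["z_map"]==0).mean()); np.savez(f"{n}0.npz",P=P,img=c["img"],z=c["z_map"])
E
```

```text
{'clock': 0.0, 'joints': array([-1.19359683e+00,  3.00515555e-01,  1.52158944e+00, -1.01770729e-05,
        1.32071054e+00, -6.65847817e-02]), 'qd': array([-5.99551689e-04, -1.83221969e-05,  6.35206867e-04, -1.49369945e-04,
        3.45678997e-04,  2.74084427e-05]), 'effort': array([-8.33677841e-04, -5.31810486e+01, -3.52738130e+01,  7.07760570e-02,
        2.44419387e-02, -1.21148064e-04]), 'eef_pos': array([ 236.05079808, -496.47015343,  204.85841409]), 'eef_rot': array([-3.14037183e+00, -7.15296094e-05,  4.43786760e-01]), 'wrist_force': array([-0.46046785, -0.1638036 ,  0.04254277]), 'moment': array([ 0.00578889, -0.03752942,  0.01462954]), 'finger_force': 0.0, 'finger_gap': 94.01725658717302}
top [-3.02352479 -0.00912908 -1.5945917 ] [ 388.88092446  -22.94600668 1293.93611799] 527.9805674071916 527.9805674071916 321.25701615400436 240.05872357565963
[536.93237693 -34.87949495  44.98801915] [254.86363561 -24.88787077 541.16921199] [554.73400644 506.03862978  -1.44653108] 0.004013671875
side [-2.41485163  0.01412663 -2.33694057] [-159.94076842  621.25260175 1167.86052522] 490.95832746958905 490.95832746958905 315.7328398287263 239.45241348244008
[545.78390823 -53.97254437  66.73501212] [209.87508719 273.68546901   2.44026868] [1651.32762535  309.73148343 -532.57250836] 0.004075520833333333
```

View pics/top0.png

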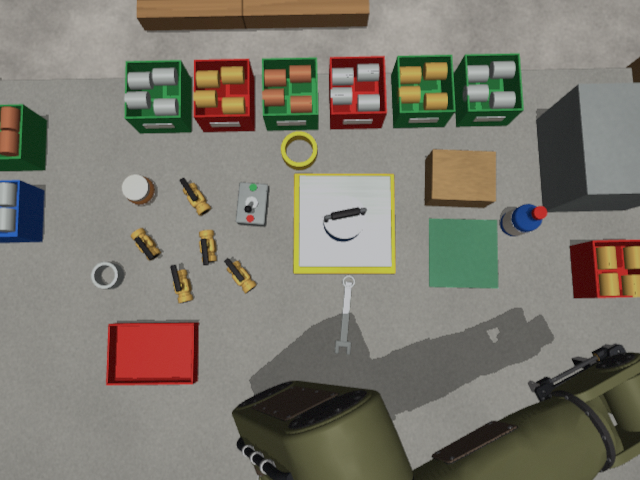

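View pics/side0.png

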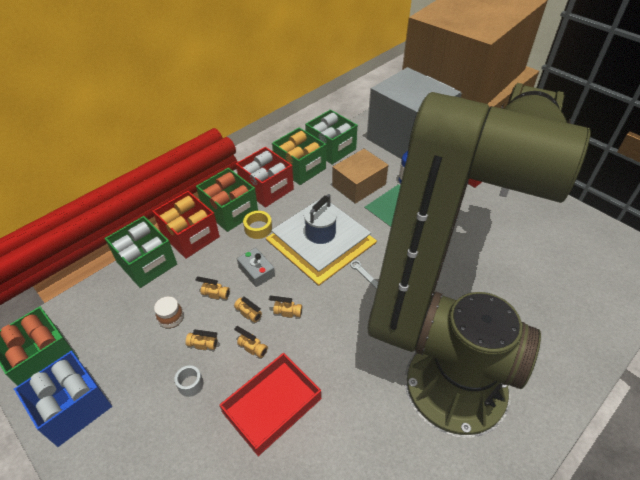

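The top view (image up = +x, left = +y) shows 5 valves at (195,195), (145,243), (207,247), (181,283) and (240,274). The switch is at (252,203) with its green dot on the far side, the can is at (345,220), and the mat is at (463,253). The side view agrees.

```bash
cat >> h.py <<'E'
def masks(img):
    h=cv2.cvtColor(img,cv2.COLOR_BGR2HSV); H,S,V=[h[...,i].astype(int) for i in range(3)]
    return dict(brass=(H>12)&(H<28)&(S>110)&(V>80), dark=(V<62)&(S<130), green=(H>50)&(H<90)&(S>70)&(V>50), red=((H<8)|(H>172))&(S>150)&(V>100), yellow=(H>22)&(H<34)&(S>150)&(V>120), blue=(H>100)&(H<130)&(S>100))
def box(P,x0,x1,y0,y1,z0,z1):
    return (P[...,0]>x0)&(P[...,0]<x1)&(P[...,1]>y0)&(P[...,1]<y1)&(P[...,2]>z0)&(P[...,2]<z1)
def valves(P,img,reg=(330,720,150,420)):
    m=masks(img); b=m["brass"]&box(P,*reg,-5,140)
    k=cv2.morphologyEx(b.astype(np.uint8),cv2.MORPH_OPEN,np.ones((2,2))); k=cv2.dilate(k,np.ones((3,3)))
    n,l,s,_=cv2.connectedComponentsWithStats(k); out=[]
    for i in range(1,n):
        if s[i,4]<60: continue
        bp=P[(l==i)&b]; c0=np.median(bp,0)
        near=np.hypot(P[...,0]-c0[0],P[...,1]-c0[1])<65
        lv=P[near&m["dark"]&(P[...,2]>np.percentile(bp[:,2],5)+30)&(P[...,2]<c0[2]+60)]
        if len(lv)<15: out.append((c0.round(),s[i,4],len(lv))); continue
        hi=lv[lv[:,2]>np.median(lv[:,2])-8]; r=cv2.minAreaRect(hi[:,:2].astype(np.float32))
        c=np.mean(hi[:,:2],0); d=np.linalg.svd(hi[:,:2]-c)[2][0]; d*=np.sign(d@(np.array(c)-c0[:2]))
        t=(hi[:,:2]-c)@d; lo,hh=np.percentile(t,[2,98]); mid=c+d*(lo+hh)/2
        out.append((mid-18*d,np.degrees(np.arctan2(d[1],d[0])),np.median(hi[:,2]),np.percentile(bp[:,2],90),hh-lo,c0[:2].round(),s[i,4]))
    return out
E
python3 - <<'E'
from h import *
np.set_printoptions(precision=1,suppress=True)
for n in("top","side"):
    f=np.load(f"{n}0.npz"); P,img=f["P"],f["img"]; m=masks(img); print("==",n)
    for v in valves(P,img): print(*v)
    tab=P[box(P,300,420,-20,120,-10,10)]; print("table z",np.median(tab[:,2]))
    g=P[m["green"]&box(P,400,620,-380,-150,-10,20)]; r=cv2.minAreaRect(g[:,:2].astype(np.float32)); print("mat",r,np.median(g[:,2]))
    y=P[m["yellow"]&box(P,400,640,-170,90,0,25)]; print("plate",cv2.minAreaRect(y[:,:2].astype(np.float32)))
    t=P[box(P,400,660,-180,100,38,72)]; print("plat",cv2.minAreaRect(t[:,:2].astype(np.float32)),np.median(t[:,2]))
    d=P[m["dark"]&box(P,450,620,-120,60,160,205)]; r=cv2.minAreaRect(d[:,:2].astype(np.float32)); print("grip",r,np.percentile(d[:,2],[5,50,95]),len(d))
    for q in("green","red"):
        g=P[m[q]&box(P,480,640,100,190,30,75)]; print(q,np.median(g,0) if len(g) else None,len(g))
    s=P[box(P,480,640,80,220,38,52)]; print("sbox",cv2.minAreaRect(s[:,:2].astype(np.float32)))
    b=P[m["dark"]&box(P,480,640,100,200,80,115)]; print("ball",np.median(b,0) if len(b) else None, b[:,2].max() if len(b) else 0,len(b))
E
```

```text
== top
[656. 378.  33.] 226 0
[647.9 265. ] 32.65201589279676 64.06956636095185 37.12741095437034 57.49631784767685 [640. 259.] 489
[539.5 387.1] -142.96199810760015 63.73113347647791 36.177842157522925 59.517557257270695 [550. 381.] 376
[530.1 239. ] -165.36615747767098 63.98523329287673 36.82659994480673 60.344032983736575 [540. 230.] 378
[484.6 178.5] -142.41178190075485 64.32205844147916 36.7570182678772 57.615702703189555 [478. 161.] 125
[456.1 156.5] 37.58821809924516 64.32205844147916 61.1709635652593 57.615702703189555 [448. 167.] 155
[436.8 298.7] 13.460913640036111 63.78040612538382 37.36646020105852 57.53965433306506 [427. 292.] 439
table z -1.4357680540274487
mat ((504.9465637207031, -341.1914367675781), (81.41946411132812, 166.52272033691406), 88.63385772705078) 2.1048641393620073
plate ((548.22314453125, -71.29016876220703), (203.06423950195312, 175.97152709960938), 87.78467559814453)
plat ((565.75634765625, -40.012847900390625), (280.08575439453125, 188.5181121826172), 89.95654296875) 47.0674010628245
grip ((576.0855102539062, -82.26255798339844), (14.697027206420898, 
[... 777 characters left out ...]
able z 0.422235648177093
mat ((531.7239990234375, -338.25946044921875), (81.50037384033203, 119.57852172851562), 89.1889877319336) 3.575337116149626
plate ((546.658203125, -68.78385162353516), (204.31451416015625, 174.7298126220703), 88.9845962524414)
plat ((565.2374267578125, -40.1478271484375), (280.00067138671875, 189.31163024902344), 89.87722778320312) 49.083554304338236
grip ((575.6035766601562, -82.70475769042969), (12.942358016967773, 72.5403060913086), 12.441113471984863) [172.7 179.9 185.1] 87
green None 0
red [595.1 133.5  46.1] 17
sbox ((560.3584594726562, 137.4910125732422), (71.32061767578125, 160.34605407714844), 84.68915557861328)
ball [604.1 136.  101.3] 107.17628178518748 17
```

Run:
```python
from h import *
np.set_printoptions(precision=1,suppress=True)
a=cv2.imread("pics/top0.png")[165:310,115:315]; b=cv2.imread("pics/side0.png")[245:365,150:310]
a=cv2.resize(a,(800,580),interpolation=cv2.INTER_CUBIC); b=cv2.resize(b,(800,600),interpolation=cv2.INTER_CUBIC)
cv2.imwrite("pics/topz.png",a); cv2.imwrite("pics/sidez.png",b)
for n in("top","side"):
    f=np.load(f"{n}0.npz"); P,img=f["P"],f["img"]; m=masks(img); print("==",n)
    def mr(mask,t):
        k=mask.astype(np.uint8); _,l,s,_=cv2.connectedComponentsWithStats(k); k=l==1+np.argmax(s[1:,4])
        r=cv2.minAreaRect(P[k][:,:2].astype(np.float32)); print(t,np.array(r[0]),np.array(r[1]),r[2],"z",np.median(P[k][:,2]))
    mr(m["green"]&box(P,380,700,-420,-180,-10,20),"mat")
    mr(m["yellow"]&box(P,380,720,-260,120,0,25),"plate")
    mr(box(P,380,720,-260,100,36,70),"plat")
    mr(box(P,480,720,80,200,35,55),"sbox")
    for q in("green","red"):
        g=P[m[q]&box(P,560,700,80,200,30,75)]; print(q,np.median(g,0) if len(g) else None,len(g))
    mr(m["dark"]&box(P,450,720,-200,60,165,205),"grip")
    c=P[box(P,450,720,-200,60,115,160)]; print("can-top pts",np.percentile(c[:,2],[5,50,95]),cv2.minEnclosingCircle(c[np.abs(c[:,2]-132)<6][:,:2].astype(np.float32)))
```

```text
== top
mat [ 503.7 -362.1] [120.8 168.2] 87.67072296142578 z 2.027987955208232
plate [582.7 -94.9] [247. 248.] 88.61216735839844 z 10.402221711342122
plat [582.8 -95.6] [220.2 219.5] 88.6437759399414 z 47.08688678957219
sbox [630.5 127.7] [ 70.9 100.7] 84.14787292480469 z 43.33866386114141
green [668.8 123.5  45.5] 42
red [593.7 131.2  45.8] 33
grip [577.3 -89.2] [14.7 63.6] 10.276388168334961 z 179.53666077423009
can-top pts [125.4 129.1 133.5] ((577.6653442382812, -89.38654327392578), 49.37710189819336)
== side
mat [ 529.5 -358. ] [120.7 119.9] 87.05410766601562 z 3.5343401576976703
plate [585.7 -91.3] [248.  253.7] 88.9845962524414 z 12.20588645755356
plat [583.7 -91.7] [223.8 225.2] 88.32996368408203 z 49.036320837395124
sbox [632.3 131.2] [ 71.6 104.7] 85.22698974609375 z 45.54674956450208
green [669.  125.8  47.9] 22
red [595.1 133.5  46.1] 17
grip [577.3 -90.3] [12.9 70.4] 12.441113471984863 z 179.89303380902686
can-top pts [121.2 130.9 141. ] ((578.7421264648438, -85.04325866699219), 51.350341796875)
```

View pics/topz.png

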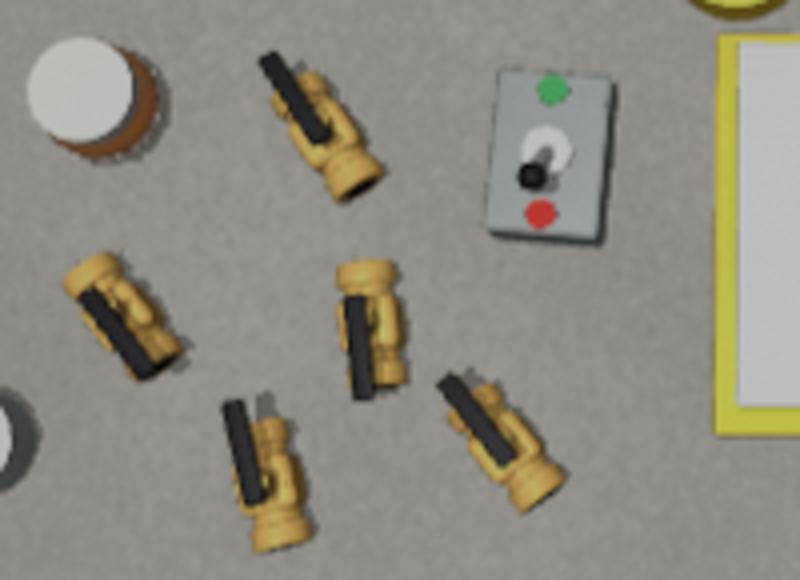

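View pics/sidez.png

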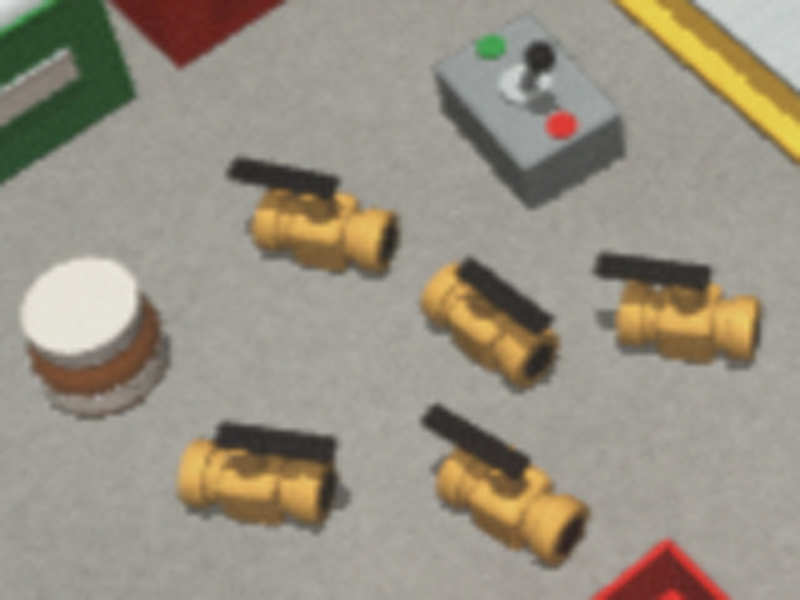

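The valves' lever directions (+x) are now clear, and all five are resolved. The switch leans to red, so I'll turn the tool to yaw 90° (tool x = world y, tool y = world x), shut the jaws, and go to the switch.

Emit:
arm_command(plan=[[-1, 0, 0, 0, -0.161], [-1, 0, 0, 0, -0.161], [-1, 0, 0, 0, -0.161], [-1, 0, 0, 0, -0.161], [-1, 0, 0, 0, -0.161], [-1, 0, 0, 0, -0.161], [-1, 0, 0, 0, -0.161], [-1, 0.02, 0.01, 0, 0], [-1, 0.05, 0.026, 0, 0], [-1, 0.052, 0.028, 0, 0], [-1, 0.053, 0.028, 0, 0], [-1, 0.053, 0.028, 0, 0], [-1, 0.053, 0.028, 0, 0], [-1, 0.053, 0.028, 0, 0], [-1, 0.053, 0.028, 0, 0], [-1, 0.053, 0.028, 0, 0], [-1, 0.053, 0.028, 0, 0], [-1, 0.053, 0.028, 0, 0], [-1, 0.053, 0.028, 0, 0], [-1, 0.02, 0.018, 0, 0]])

```text
clock: 2.6
eef_pos: [570.6, 125.1, 204.8]
eef_rot: [-3.141, -0.0, 1.573]
wrist_force: [-0.2, -0.5, -0.4]
finger_gap: 0.0
finger_force: 0.0
```

Run:
```python
from h import *
np.set_printoptions(precision=1,suppress=True)
for n in("top","side"):
    f=np.load(f"{n}0.npz"); P,img=f["P"],f["img"]; m=masks(img)
    g=P[m["green"]&box(P,380,720,-480,-180,-10,15)]
    r=cv2.minAreaRect(g[:,:2].astype(np.float32)); print(n,np.array(r[0]),np.array(r[1]),r[2])
```

```text
top [ 502.8 -386.7] [170.  168.2] 87.58153533935547
side [ 564.8 -360.7] [ 98.2 201.1] 31.1572265625
```

Emit:
arm_command(plan=[[-1, 0.005, 0, 0.04, 0], [-1, 0, 0, 0.04, 0], [-1, 0, 0, 0.03, 0], [-1, 0, 0, 0.01, 0], [-1, 0, 0, 0, 0], [-1, 0, 0.01, 0, 0], [-1, 0, 0.01, 0, 0], [-1, 0, 0.01, 0, 0], [-1, 0, 0.01, 0, 0], [-1, 0, 0.01, 0, 0], [-1, 0, 0.005, 0, 0], [-1, 0, 0, 0, 0], [-1, 0, -0.02, 0, 0], [-1, 0, -0.02, 0, 0], [-1, 0, -0.02, -0.04, 0], [-1, 0, 0, -0.04, 0], [-1, 0, 0, -0.04, 0], [-1, -0.05, 0, 0, 0]])

```text
clock: 4.85
eef_pos: [565.9, 78.8, 208.8]
eef_rot: [3.136, -0.001, 1.575]
wrist_force: [-0.2, -0.6, -1.1]
finger_gap: 0.3
finger_force: 0.0
```

```bash
cat > sw.py <<'E'
from h import *
np.set_printoptions(precision=1,suppress=True)
for n in("top","side"):
    c=cam(n); P=cloud(c); m=masks(c["img"])
    b=P[m["dark"]&box(P,580,690,90,175,85,115)]; print(n,"ball",np.median(b,0) if len(b) else None,len(b))
    g=P[m["dark"]&box(P,450,720,-200,60,165,205)]
    if len(g): r=cv2.minAreaRect(g[:,:2].astype(np.float32)); print("grip",np.array(r[0]),np.array(r[1]),r[2],"z",np.percentile(g[:,2],[50,95]))
E
python3 sw.py
```

```text
top ball None 0
grip [577.1 -86.9] [14.8 85.4] 10.235095024108887 z [179.5 183.4]
side ball [651.8 131.1 100.5] 14
grip [575.8 -87.9] [13.8 63.3] 8.929473876953125 z [180.4 185.2]
```

Switch is green (ball at x≈652). Now to the can's grip.

Emit:
arm_command(newtons=50, plan=[[1, -0.02, 0.002, 0, 0], [1, -0.04, 0.003, 0, 0], [1, -0.04, 0.003, 0, 0], [1, -0.04, 0.003, 0, 0], [1, -0.028, 0, 0, 0], [1, 0, 0, 0, -0.085], [1, 0, 0, 0, -0.085], [1, 0, 0, 0, 0], [1, 0, 0, 0, 0], [1, 0, 0, 0.02, 0], [1, 0, 0, 0.02, 0], [1, 0, 0, 0.012, 0], [1, 0, 0, 0, 0]])

```text
clock: 6.58
eef_pos: [575.9, -90.6, 152.9]
eef_rot: [-3.14, -0.0, 1.74]
wrist_force: [-0.3, -0.9, 0.4]
finger_gap: 93.6
finger_force: 0.0
```

Emit:
arm_command(newtons=50, plan=[[-1, 0, 0, -0.003, 0], [-1, 0, 0, 0, 0], [-1, 0, 0, 0, 0], [-1, 0, 0, 0, 0], [-1, 0, 0, 0, 0], [-1, 0, 0, 0, 0], [-1, 0, 0, -0.01, 0], [-1, 0, 0, -0.015, 0], [-1, 0, 0, -0.02, 0], [-1, 0, 0, 0, 0]])

```text
clock: 7.82
eef_pos: [576.9, -90.9, 203.7]
eef_rot: [3.138, 0.001, 1.741]
wrist_force: [-0.2, -0.1, -0.8]
finger_gap: 0.5
finger_force: 0.0
```

```bash
python3 sw.py
python3 - <<'E'
from h import *
c=cam("side"); d=cam("top")
cv2.imwrite("pics/m1.png",np.hstack([cv2.resize(c["img"][170:310,240:420],(400,311)),cv2.resize(d["img"][140:300,270:450],(400,311))]))
E
```

```text
top ball [652.6 124.   99.8] 32
grip [576.9 -63.2] [10.1  7.4] 71.63783264160156 z [178.1 182.5]
side ball [652.2 131.4 100.7] 14
grip [576.9 -85. ] [15.5 89. ] 7.158261775970459 z [179.9 184.4]
```

View pics/m1.png

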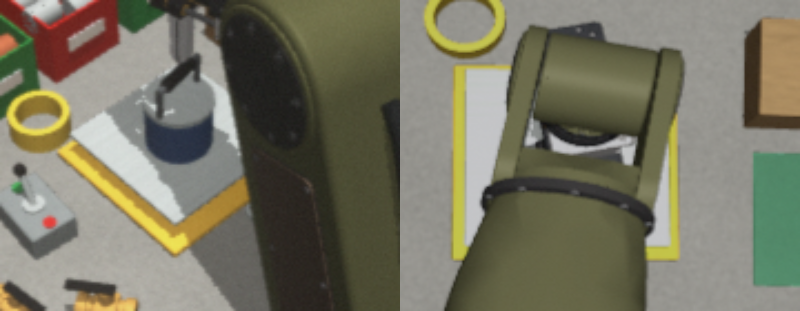

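The can is untouched: the fingers were still closing when I lifted. I'll retry, confirming the gap before lifting.

Emit:
arm_command(newtons=50, plan=[[1, 0, 0, 0, 0], [1, 0, 0, 0, 0], [1, 0, 0, 0, 0], [1, 0, 0, 0, 0], [1, 0, 0, 0, 0], [1, 0, 0, 0, 0], [1, 0, 0, 0, 0], [1, 0, 0, 0, 0], [1, 0, 0, 0.02, 0], [1, 0, 0, 0.02, 0], [1, 0, 0, 0.008, 0], [-1, 0, 0, 0, 0], [-1, 0, 0, 0, 0], [-1, 0, 0, 0, 0], [-1, 0, 0, 0, 0], [-1, 0, 0, 0, 0], [-1, 0, 0, 0, 0]])

```text
clock: 10.15
eef_pos: [576.2, -90.7, 153.5]
eef_rot: [3.141, 0.0, 1.741]
wrist_force: [-0.1, 0.6, 0.6]
finger_gap: 37.4
finger_force: 0.0
```

Emit:
arm_command(newtons=50, plan=[[-1, 0, 0, 0, 0], [-1, 0, 0, 0, 0], [-1, 0, 0, 0, 0], [-1, 0, 0, 0, 0], [-1, 0, 0, 0, 0], [-1, 0, 0, 0, 0]])

```text
clock: 10.9
eef_pos: [576.3, -90.7, 153.5]
eef_rot: [3.141, 0.0, 1.741]
wrist_force: [3.0, 0.5, -0.2]
finger_gap: 15.5
finger_force: 50.0
```

Emit:
arm_command(newtons=50, plan=[[-1, 0, 0, -0.01, 0], [-1, 0, 0, -0.015, 0], [-1, 0, 0, -0.02, 0], [-1, 0, 0, -0.015, 0], [-1, 0, 0, 0, 0]])

```text
clock: 11.52
eef_pos: [576.4, -90.8, 214.7]
eef_rot: [3.14, 0.001, 1.741]
wrist_force: [-0.2, -0.0, -5.8]
finger_gap: 15.4
finger_force: 50.0
```

Emit:
arm_command(newtons=50, plan=[[-1, -0.01, -0.015, 0, 0], [-1, -0.02, -0.03, 0, 0], [-1, -0.03, -0.03, 0, 0], [-1, -0.04, -0.02, 0, 0], [-1, -0.04, -0.015, 0, 0], [-1, -0.04, -0.012, 0, 0], [-1, -0.04, 0, 0, 0], [-1, -0.03, 0, 0, 0], [-1, -0.02, 0, 0, 0], [-1, -0.008, 0, 0, 0], [-1, 0, 0, 0, 0], [-1, 0, 0, 0, 0]])

```text
clock: 13.02
eef_pos: [502.8, -384.6, 213.4]
eef_rot: [-3.141, -0.0, 1.741]
wrist_force: [0.1, 0.2, -5.6]
finger_gap: 15.5
finger_force: 50.0
```

Run:
```python
from h import *
np.set_printoptions(precision=1,suppress=True)
for n in("top","side"):
    c=cam(n); P=cloud(c); m=masks(c["img"]); s=manip.read_state()
    x,y,z=s["eef_pos"]
    b=m["blue"]&box(P,x-70,x+70,y-70,y+70,5,200); print(n,s["eef_pos"],s["finger_gap"],b.sum(),np.percentile(P[b],[1,50,99],axis=0) if b.any() else 0)
    g=P[m["green"]&box(P,380,640,-500,-280,-10,15)]; print("mat pts",np.percentile(g[:,:2],[0,1,99,100],axis=0))
    cv2.imwrite(f"pics/c_{n}.png",c["img"])
a=cv2.imread("pics/c_top.png")[130:330,380:580];b=cv2.imread("pics/c_side.png")[120:320,320:520]
cv2.imwrite("pics/m2.png",np.hstack([cv2.resize(a,(400,400)),cv2.resize(b,(400,400))]))
```

```text
top [ 502.9 -384.7  213.6] 15.20853087147575 229 [[ 462.5 -359.3  112.3]
 [ 493.9 -341.1  141.1]
 [ 537.7 -336.1  168.9]]
mat pts [[ 419.3 -461.3]
 [ 422.6 -427.1]
 [ 587.  -301.4]
 [ 588.6 -298.1]]
side [ 503.  -384.7  213.7] 15.441708073527336 0 0
mat pts [[ 575.4 -324. ]
 [ 575.7 -323.5]
 [ 590.4 -302.7]
 [ 590.5 -302.3]]
```

View pics/m2.png

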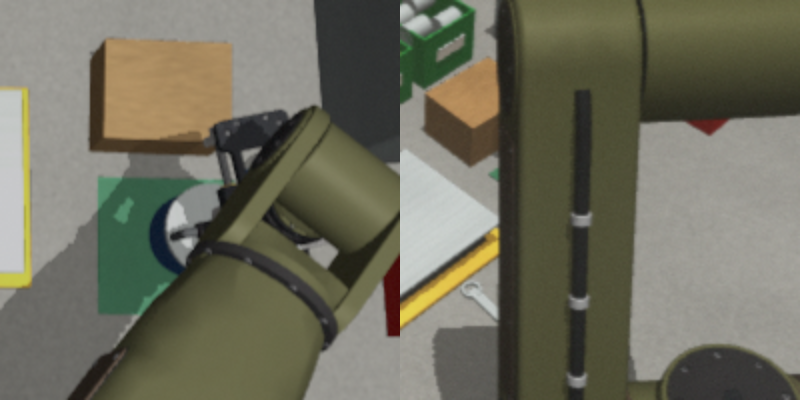

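Emit:
arm_command(newtons=50, plan=[[-1, 0, 0, 0.015, 0], [-1, 0, 0, 0.025, 0], [-1, 0, 0, 0.025, 0], [-1, 0, 0, 0.02, 0], [-1, 0, 0, 0.013, 0], [-1, 0, 0, 0, 0], [-1, 0, 0, 0, 0], [-1, 0, 0, 0.003, 0], [-1, 0, 0, 0.002, 0], [-1, 0, 0, 0, 0]])

```text
clock: 14.38
eef_pos: [502.9, -385.3, 110.3]
eef_rot: [-3.141, -0.0, 1.741]
wrist_force: [0.3, -0.3, -6.1]
finger_gap: 15.5
finger_force: 50.0
```

Emit:
arm_command(newtons=50, plan=[[-1, 0, 0, 0.001, 0], [-1, 0, 0, 0.001, 0], [-1, 0, 0, 0.001, 0], [-1, 0, 0, 0, 0]])

```text
clock: 14.88
eef_pos: [503.5, -385.6, 108.7]
eef_rot: [3.14, 0.002, 1.741]
wrist_force: [0.6, 0.4, 4.8]
finger_gap: 15.5
finger_force: 50.0
```

Contact with the mat reached; release and rise, then turn the tool to yaw 0.

Emit:
arm_command(newtons=40, plan=[[0.3, 0, 0, 0, 0], [0.3, 0, 0, 0, 0], [0.3, 0, 0, 0, 0], [0.3, 0, 0, 0, 0], [0.3, 0, 0, 0, 0], [0.3, 0, 0, 0, 0], [0.3, 0, 0, -0.02, 0], [0.3, 0, 0, -0.04, 0], [0.3, 0, 0, -0.04, 0], [0.3, 0, 0, 0, 0.174], [0.3, 0, 0, 0, 0.174], [0.3, 0, 0, 0, 0.174], [0.3, 0, 0, 0, 0.174], [0.3, 0, 0, 0, 0.174], [0.3, 0, 0, 0, 0.174], [0.3, 0, 0, 0, 0.174], [0.3, 0, 0, 0, 0.174], [0.3, 0, 0, 0, 0.174], [0.3, 0, 0, 0, 0.174]])

```text
clock: 17.25
eef_pos: [502.9, -385.3, 207.4]
eef_rot: [-3.142, 0.0, -0.005]
wrist_force: [-0.2, -0.2, -0.3]
finger_gap: 60.9
finger_force: 0.0
```

Emit:
arm_command(plan=[[0.6, 0, -0.03, 0, 0], [0.6, -0.005, -0.05, 0, 0], [0.6, -0.005, -0.05, 0, 0], [0.6, -0.005, -0.05, 0, 0], [0.6, -0.02, -0.05, 0, 0], [0.6, -0.01, -0.05, 0, 0], [0.6, -0.005, -0.03, 0, 0], [0.6, 0, 0, 0, 0]])

```text
clock: 18.25
eef_pos: [452.6, -74.0, 207.9]
eef_rot: [3.141, -0.001, 0.003]
wrist_force: [0.9, -0.1, 0.3]
finger_gap: 75.4
finger_force: 0.0
```

```bash
cat > look.py <<'E'
from h import *
import sys
np.set_printoptions(precision=1,suppress=True)
for n in("top","side"):
    c=cam(n); P=cloud(c); cv2.imwrite(f"pics/{sys.argv[1]}_{n}.png",c["img"]); print("==",n)
    for v in valves(P,c["img"]): print(*v)
    t=P[box(P,480,690,-200,12,15,68)]; print("plat z",np.percentile(t[:,2],[10,50,90]),len(t)) if len(t) else 0
    b=P[masks(c["img"])["blue"]&box(P,420,590,-460,-300,10,90)]; k=P[box(P,420,590,-460,-300,78,92)]
    print("can",len(b),len(k), cv2.minEnclosingCircle(k[:,:2].astype(np.float32)) if len(k)>20 else 0, np.median(k[:,2]) if len(k) else 0)
E
python3 look.py a
```

```text
== top
[655. 378.  33.] 231 0
[648.  264.9] 33.03809467185733 63.673639251501754 37.54192820043522 59.32961389469055 [640. 258.] 489
[539.1 386.8] -143.19830334582755 63.18170110397455 37.38070176838142 59.879193048381254 [550. 382.] 376
[529.8 239. ] -165.07641038368348 63.762973174138324 36.42945089641262 60.40426876488631 [539. 229.] 382
[484.3 178.3] -142.2735499339501 63.96852373905131 36.19402970239469 57.60695215520553 [480. 161.] 122
[455.8 156.3] 37.72645006604989 63.96852373905131 60.53507866795314 57.606952155205526 [448. 167.] 155
[436.9 298.5] 13.506030492264001 63.743500886522156 36.67624001365937 57.432236199375524 [426. 292.] 440
plat z [55.4 58.5 61.7] 5698
can 175 1145 ((503.23114013671875, -384.52978515625), 49.66817855834961) 84.11437130490458
== side
[647.2 268.2] 33.659700219447735 66.17957168604016 39.47125332184328 54.022771463945105 [641. 274.] 420
[531.2 241.9] -174.59685309529402 66.69387586795233 44.04835458661134 55.22389452534898 [525. 249.] 366
[454.3 160.2] 37.4402685649116 66.0715316715116 43.054467456886755 53.12944956489209 [451. 170.] 375
[538.7 391.4] -142.84310759910485 66.66133649842834 40.348920624823975 54.39664875453829 [533. 397.] 430
[436.3 303. ] 13.420567842508659 66.86575049275359 40.34887567874394 51.41388296081833 [428. 309.] 457
plat z [56.4 60.2 63.3] 3263
can 0 40 ((529.619140625, -350.0519714355469), 15.772035598754883) 84.20420005706069
```

The can is centred on the mat (503,-384.5), the platform is up at 60 mm, and the valves are unmoved. Next is valve D at (455,159), yaw 37.5°.

Emit:
arm_command(newtons=40, plan=[[0.6, 0.003, -0.03, 0, 0], [0.6, 0, -0.05, 0, 0], [0.6, 0, -0.05, 0, 0], [0.6, 0, -0.05, 0, 0], [0.6, 0, -0.04, 0, 0], [0.6, 0, -0.012, 0, 0], [0.6, 0, 0, 0, -0.164], [0.6, 0, 0, 0, -0.164], [0.6, 0, 0, 0, -0.164], [0.6, 0, 0, 0, -0.164], [0.6, 0, 0, 0.03, 0], [0.6, 0, 0, 0.04, 0], [0.6, 0, 0, 0.04, 0], [0.6, 0, 0, 0.03, 0], [0.6, 0, 0, 0, 0]])

```text
clock: 20.23
eef_pos: [454.9, 155.2, 65.9]
eef_rot: [-3.14, 0.004, 0.655]
wrist_force: [-0.4, 0.2, -0.3]
finger_gap: 75.3
finger_force: 0.0
```

Emit:
arm_command(newtons=40, plan=[[0.6, 0.002, -0.002, 0.02, 0], [0.6, 0, 0, 0.02, 0], [0.6, 0, 0, 0.015, 0], [0.6, 0, 0, 0.006, 0], [0.6, 0, 0, 0, 0], [-1, 0, 0, 0, 0], [-1, 0, 0, 0, 0], [-1, 0, 0, 0, 0], [-1, 0, 0, 0, 0], [-1, 0, 0, 0, 0], [-1, 0, 0, 0, 0], [-1, 0, 0, 0, 0]])

```text
clock: 21.72
eef_pos: [456.0, 159.4, 6.6]
eef_rot: [3.141, -0.0, 0.657]
wrist_force: [-0.3, -0.3, 3.0]
finger_gap: 35.6
finger_force: 40.0
```

Emit:
arm_command(newtons=40, plan=[[-1, 0, 0, -0.02, 0], [-1, 0, 0, -0.04, 0], [-1, 0, 0, -0.05, 0], [-1, 0, 0, -0.05, 0], [-1, 0, 0, 0, 0.164], [-1, 0, 0, 0, 0.164], [-1, 0, 0, 0, 0.164], [-1, 0, 0, 0, 0.164], [-1, 0.01, 0.02, 0, 0], [-1, 0.02, 0.035, 0, 0], [-1, 0.02, 0.04, 0, 0], [-1, 0.02, 0.04, 0, 0], [-1, 0.02, 0.04, 0, 0], [-1, 0.025, 0.04, 0, 0], [-1, 0.025, 0.04, 0, 0], [-1, 0.02, 0.037, 0, 0], [-1, 0.01, 0.02, 0, 0], [-1, 0.005, 0.01, 0, 0], [-1, 0, 0, 0, 0]])

```text
clock: 24.1
eef_pos: [630.9, -162.4, 165.8]
eef_rot: [-3.141, 0.001, 0.0]
wrist_force: [0.5, 0.2, -3.2]
finger_gap: 35.8
finger_force: 40.0
```

Emit:
arm_command(newtons=40, plan=[[-1, 0, 0, 0.02, 0], [-1, 0, 0, 0.03, 0], [-1, 0, 0, 0.03, 0], [-1, 0, 0, 0.015, 0], [-1, 0, 0, 0.005, 0], [-1, 0, 0, 0, 0], [-1, 0, 0, 0.002, 0], [-1, 0, 0, 0.002, 0], [-1, 0, 0, 0, 0]])

```text
clock: 25.22
eef_pos: [631.4, -162.5, 62.8]
eef_rot: [3.141, -0.001, 0.001]
wrist_force: [1.1, -0.3, -1.8]
finger_gap: 35.5
finger_force: 40.0
```

Emit:
arm_command(newtons=40, plan=[[-1, 0, 0, 0.002, 0], [-1, 0, 0, 0, 0], [0.2, 0, 0, 0, 0], [0.2, 0, 0, 0, 0], [0.2, 0, 0, 0, 0], [0.2, 0, 0, 0, 0], [0.2, 0, 0, -0.02, 0], [0.2, 0, 0, -0.04, 0], [0.2, 0, 0, -0.05, 0], [0.6, 0, -0.02, -0.01, 0], [0.6, 0.002, -0.04, 0, 0], [0.6, 0.002, -0.05, 0, 0], [0.6, 0.002, -0.055, 0, 0], [0.6, 0.002, -0.055, 0, 0], [0.6, 0.002, -0.055, 0, 0], [0.6, 0.002, -0.055, 0, 0], [0.6, 0.002, -0.05, 0, 0], [0.6, 0.002, -0.033, 0, 0], [0.6, 0, -0.015, 0, 0], [0.6, 0, 0, 0, 0]])

```text
clock: 27.72
eef_pos: [646.5, 265.9, 180.3]
eef_rot: [3.141, 0.0, 0.002]
wrist_force: [0.2, -0.2, 0.1]
finger_gap: 75.1
finger_force: 0.0
```

```bash
cat > look2.py <<'E'
from h import *
import sys
np.set_printoptions(precision=1,suppress=True)
print("tcp",manip.read_state()["eef_pos"])
for n in("top","side"):
    c=cam(n); P=cloud(c); cv2.imwrite(f"pics/{sys.argv[1]}_{n}.png",c["img"]); print("==",n)
    for reg in((330,720,150,420),(450,720,-230,40)):
        for v in valves(P,c["img"],reg): print(*v)
E
python3 look2.py b
```

```text
tcp [646.5 265.9 180.3]
== top
[631.6 254.3] 25.58302204878228 64.06544636100807 36.45435272694783 22.659119361960705 [633. 253.] 308
[551. 228.  30.] 191 0
[ 630.  -163.6] 1.2958203747985253 117.25835830253766 90.39472345472275 57.38571960375435 [ 618. -158.] 452
== side
[647.3 267.8] 32.54919877977283 66.1628544144121 40.37603005657886 57.696167411154036 [642. 275.] 423
[532.4 241.5] -174.1085296385754 66.13848563293368 42.17669944502364 58.88188133686934 [525. 250.] 362
[539.8 391.8] -143.01443686387293 65.69834486918126 40.714643219796116 54.82118003784531 [532. 398.] 431
[435.8 302.4] 13.564990397664845 66.64083209978492 40.12602081038295 55.435055065827356 [428. 309.] 453
[659.  17.  12.] 377 0
```

Emit:
arm_command(newtons=40, plan=[[0.6, 0.001, 0, 0, -0.144], [0.6, 0, 0, 0, -0.144], [0.6, 0, 0, 0, -0.144], [0.6, 0, 0, 0, -0.144], [0.6, 0, 0, 0.03, 0], [0.6, 0, 0, 0.04, 0], [0.6, 0, 0, 0.04, 0], [0.6, 0, 0, 0.03, 0], [0.6, 0, 0, 0.02, 0], [0.6, 0, 0, 0.01, 0], [0.6, 0, 0, 0.004, 0], [0.6, 0, 0, 0, 0], [-1, 0, 0, 0, 0], [-1, 0, 0, 0, 0], [-1, 0, 0, 0, 0], [-1, 0, 0, 0, 0], [-1, 0, 0, 0, 0], [-1, 0, 0, 0, 0], [-1, 0, 0, 0, 0]])

```text
clock: 30.2
eef_pos: [647.8, 265.6, 6.5]
eef_rot: [-3.142, -0.0, 0.577]
wrist_force: [-0.4, -0.3, 1.4]
finger_gap: 35.8
finger_force: 40.0
```

Emit:
arm_command(newtons=40, plan=[[-1, 0, 0, -0.02, 0], [-1, 0, 0, -0.04, 0], [-1, 0, 0, -0.05, 0], [-1, 0, 0, -0.05, 0], [-1, 0, 0, 0, 0.144], [-1, 0, 0, 0, 0.144], [-1, 0, 0, 0, 0.144], [-1, 0, 0, 0, 0.144], [-1, 0, 0.02, 0, 0], [-1, -0.002, 0.035, 0, 0], [-1, -0.002, 0.04, 0, 0], [-1, -0.002, 0.045, 0, 0], [-1, -0.002, 0.045, 0, 0], [-1, -0.002, 0.045, 0, 0], [-1, -0.002, 0.045, 0, 0], [-1, -0.002, 0.04, 0, 0], [-1, -0.002, 0.03, 0, 0], [-1, 0, 0.014, 0, 0], [-1, 0, 0, 0, 0]])

```text
clock: 32.58
eef_pos: [631.9, -94.1, 166.7]
eef_rot: [3.142, -0.0, 0.001]
wrist_force: [0.8, -0.0, -2.9]
finger_gap: 35.9
finger_force: 40.0
```

Emit:
arm_command(newtons=40, plan=[[-1, 0, 0, 0.02, 0], [-1, 0, 0, 0.03, 0], [-1, 0, 0, 0.03, 0], [-1, 0, 0, 0.015, 0], [-1, 0, 0, 0.007, 0], [-1, 0, 0, 0.004, 0], [-1, 0, 0, 0.003, 0], [-1, 0, 0, 0.002, 0], [-1, 0, 0, 0, 0], [-1, 0, 0, 0, 0]])

```text
clock: 33.83
eef_pos: [632.3, -93.5, 55.8]
eef_rot: [3.142, -0.001, 0.001]
wrist_force: [1.3, -0.4, -0.8]
finger_gap: 35.6
finger_force: 40.0
```

Emit:
arm_command(newtons=40, plan=[[0.2, 0, 0, 0, 0], [0.2, 0, 0, 0, 0], [0.2, 0, 0, 0, 0], [0.2, 0, 0, 0, 0], [0.2, 0, 0, -0.02, 0], [0.2, 0, 0, -0.04, 0], [0.2, 0, 0, -0.06, 0], [0.6, -0.01, -0.02, 0, 0], [0.6, -0.02, -0.04, 0, 0], [0.6, -0.025, -0.05, 0, 0], [0.6, -0.025, -0.05, 0, 0], [0.6, -0.025, -0.05, 0, 0], [0.6, -0.025, -0.05, 0, 0], [0.6, -0.025, -0.05, 0, 0], [0.6, -0.02, -0.04, 0, 0], [0.6, -0.02, -0.04, 0, 0], [0.6, -0.001, -0.005, 0, 0], [0.6, 0, 0, 0, 0]])

```text
clock: 36.08
eef_pos: [436.0, 301.3, 176.3]
eef_rot: [-3.141, -0.001, 0.001]
wrist_force: [0.2, -0.0, -0.4]
finger_gap: 74.8
finger_force: 0.0
```

```bash
python3 look2.py c
```

```text
tcp [436.  301.3 176.3]
== top
[656. 377.  33.] 227 0
[539.3 386.7] -140.52447523958404 63.46410436324595 36.18114499634772 59.94204157045431 [550. 381.] 378
[531.6 238.3] -173.15389101242928 64.15310219416801 36.93063976750964 58.95421590473558 [539. 229.] 381
[632.8 -93.8] -1.4448166129984588 110.46833446438359 85.70387864220606 57.19600205840918 [622. -91.] 474
[ 630.6 -119.2] -66.65132907257183 110.73874684929672 84.0279957913965 85.89201723252825 [ 618. -158.] 441
== side
[531.1 242.1] -172.8876270045177 65.9769909499687 45.676789268039975 55.95121302374761 [525. 250.] 371
[539.6 391.7] -143.653931722946 65.96203294675524 39.95848883718812 54.30985672473712 [533. 397.] 431
[436.5 302.7] 12.63883631415003 66.4759327161014 40.17837269017191 56.70299580578978 [429. 309.] 457
[483.   8.  12.] 646 0
```

Two valves are in place; the others are unmoved. Pick E (yaw 0.23).

Emit:
arm_command(newtons=40, plan=[[0.6, 0, 0, 0, -0.115], [0.6, 0, 0, 0, -0.115], [0.6, 0, 0, 0.03, 0], [0.6, 0, 0, 0.04, 0], [0.6, 0, 0, 0.04, 0], [0.6, 0, 0, 0.03, 0], [0.6, 0, 0, 0.015, 0], [0.6, 0, 0, 0.01, 0], [0.6, 0, 0, 0.005, 0], [0.6, 0, 0, 0, 0], [-1, 0, 0, 0, 0], [-1, 0, 0, 0, 0], [-1, 0, 0, 0, 0], [-1, 0, 0, 0, 0], [-1, 0, 0, 0, 0], [-1, 0, 0, 0, 0], [-1, 0, 0, 0, 0]])

```text
clock: 38.3
eef_pos: [435.8, 301.4, 5.5]
eef_rot: [3.142, 0.0, 0.231]
wrist_force: [-1.1, -0.7, 2.4]
finger_gap: 35.9
finger_force: 40.0
```

Emit:
arm_command(newtons=40, plan=[[-1, 0, 0, -0.02, 0], [-1, 0, 0, -0.04, 0], [-1, 0, 0, -0.05, 0], [-1, 0, 0, -0.05, 0], [-1, 0, 0, 0, 0.115], [-1, 0, 0, 0, 0.115], [-1, 0.01, 0.02, 0, 0], [-1, 0.02, 0.035, 0, 0], [-1, 0.025, 0.04, 0, 0], [-1, 0.025, 0.04, 0, 0], [-1, 0.025, 0.04, 0, 0], [-1, 0.025, 0.04, 0, 0], [-1, 0.025, 0.04, 0, 0], [-1, 0.02, 0.035, 0, 0], [-1, 0.016, 0.024, 0, 0], [-1, 0.005, 0.01, 0, 0], [-1, 0, 0, 0, 0]])

```text
clock: 40.42
eef_pos: [631.7, -22.3, 165.0]
eef_rot: [-3.141, 0.001, 0.0]
wrist_force: [-0.1, 0.1, -2.1]
finger_gap: 35.8
finger_force: 40.0
```

Emit:
arm_command(newtons=40, plan=[[-1, 0, 0, 0.02, 0], [-1, 0, 0, 0.03, 0], [-1, 0, 0, 0.03, 0], [-1, 0, 0, 0.02, 0], [-1, 0, 0, 0.007, 0], [-1, 0, 0, 0.004, 0], [-1, 0, 0, 0.003, 0], [-1, 0, 0, 0.002, 0], [-1, 0, 0, 0, 0], [-1, 0, 0, 0, 0]])

```text
clock: 41.68
eef_pos: [632.2, -22.5, 49.8]
eef_rot: [3.142, -0.001, 0.001]
wrist_force: [0.8, -0.4, -1.5]
finger_gap: 36.1
finger_force: 40.0
```

Emit:
arm_command(newtons=40, plan=[[-1, 0, 0, 0.002, 0], [0.2, 0, 0, 0, 0], [0.2, 0, 0, 0, 0], [0.2, 0, 0, 0, 0], [0.2, 0, 0, 0, 0], [0.2, 0, 0, -0.02, 0], [0.2, 0, 0, -0.05, 0], [0.2, 0, 0, -0.06, 0], [0.6, -0.01, -0.02, 0, 0], [0.6, -0.015, -0.04, 0, 0], [0.6, -0.02, -0.05, 0, 0], [0.6, -0.02, -0.05, 0, 0], [0.6, -0.02, -0.05, 0, 0], [0.6, -0.015, -0.04, 0, 0], [0.6, -0.001, -0.013, 0, 0], [0.6, 0, 0, 0, 0]])

```text
clock: 43.68
eef_pos: [530.8, 240.7, 177.5]
eef_rot: [3.141, -0.0, 0.002]
wrist_force: [-0.4, -0.9, -0.3]
finger_gap: 75.1
finger_force: 0.0
```

```bash
python3 look2.py d
```

```text
tcp [530.8 240.7 177.5]
== top
[674. 373.  33.] 116 0
[519.5 236.1] -166.3726604205646 63.84434021129698 36.84839484480833 32.87765662387153 [509. 225.] 135
[632.7 -26.3] 5.7342922140708135 105.54854802895738 79.72828784598073 57.53038233908828 [621. -25.] 462
[624.4 -65.5] -43.859835256142176 105.86769175887957 79.97624426163789 85.66017596683497 [623. -91.] 476
[ 631.  -118.9] -67.39581523234278 105.92846254720848 78.86868751779154 84.77110711316604 [ 618. -158.] 452
== side
[531.8 241.7] -172.98218901160826 66.45498373650094 42.77510700289754 57.94449963414493 [525. 250.] 360
[538.9 391.4] -143.52115129380562 66.06476792977355 40.676577241656105 54.08463495524704 [532. 397.] 428
[609.  -8.  70.] 153 0
[526.  14.  12.] 1200 0
```

Emit:
arm_command(newtons=40, plan=[[0.6, 0, 0, 0, -0.122], [0.6, 0, 0, 0.03, 0], [0.6, 0, 0, 0.04, 0], [0.6, 0, 0, 0.04, 0], [0.6, 0, 0, 0.03, 0], [0.6, 0, 0, 0.017, 0], [0.6, 0, 0, 0.01, 0], [0.6, 0, 0, 0.005, 0], [0.6, 0, 0, 0, 0], [-1, 0, 0, 0, 0], [-1, 0, 0, 0, 0], [-1, 0, 0, 0, 0], [-1, 0, 0, 0, 0], [-1, 0, 0, 0, 0], [-1, 0, 0, 0, 0], [-1, 0, 0, 0, 0]])

```text
clock: 45.78
eef_pos: [530.8, 240.5, 5.5]
eef_rot: [3.142, -0.0, 0.123]
wrist_force: [-1.3, -0.6, 1.8]
finger_gap: 35.7
finger_force: 40.0
```

Emit:
arm_command(newtons=40, plan=[[-1, 0, 0, -0.02, 0], [-1, 0, 0, -0.04, 0], [-1, 0, 0, -0.05, 0], [-1, 0, 0, -0.05, 0], [-1, 0, 0, 0, 0.122], [-1, 0.001, 0.02, 0, 0], [-1, 0.001, 0.04, 0, 0], [-1, 0.001, 0.045, 0, 0], [-1, 0, 0.045, 0, 0], [-1, 0, 0.045, 0, 0], [-1, 0, 0.045, 0, 0], [-1, 0, 0.045, 0, 0], [-1, 0, 0.04, 0, 0], [-1, 0, 0.03, 0, 0], [-1, 0, 0.015, 0, 0], [-1, 0, 0, 0, 0]])

```text
clock: 47.78
eef_pos: [533.7, -130.1, 165.3]
eef_rot: [-3.141, 0.001, 0.0]
wrist_force: [0.5, 0.1, -3.2]
finger_gap: 35.8
finger_force: 40.0
```

Emit:
arm_command(newtons=40, plan=[[-1, 0, 0, 0.02, 0], [-1, 0, 0, 0.03, 0], [-1, 0, 0, 0.03, 0], [-1, 0, 0, 0.025, 0], [-1, 0, 0, 0.007, 0], [-1, 0, 0, 0.004, 0], [-1, 0, 0, 0.003, 0], [-1, 0, 0, 0.002, 0], [-1, 0, 0, 0, 0], [-1, 0, 0, 0, 0]])

```text
clock: 49.02
eef_pos: [534.3, -129.5, 44.8]
eef_rot: [3.141, -0.001, 0.001]
wrist_force: [-0.1, 0.9, -1.5]
finger_gap: 35.3
finger_force: 40.0
```

Emit:
arm_command(newtons=40, plan=[[-1, 0, 0, 0.002, 0], [0.2, 0, 0, 0, 0], [0.2, 0, 0, 0, 0], [0.2, 0, 0, 0, 0], [0.2, 0, 0, 0, 0], [0.2, 0, 0, -0.02, 0], [0.2, 0, 0, -0.05, 0], [0.2, 0, 0, -0.06, 0], [0.6, 0, -0.028, 0, 0], [0.6, 0, -0.05, 0, 0], [0.6, 0, -0.055, 0, 0], [0.6, 0, -0.055, 0, 0], [0.6, 0, -0.055, 0, 0], [0.6, 0, -0.055, 0, 0], [0.6, 0, -0.055, 0, 0], [0.6, 0, -0.055, 0, 0], [0.6, 0.005, -0.05, 0, 0], [0.6, 0, -0.04, 0, 0], [0.6, 0, -0.02, 0, 0], [0.6, 0, 0, 0, 0]])

```text
clock: 51.52
eef_pos: [538.3, 389.3, 171.9]
eef_rot: [3.141, 0.0, 0.002]
wrist_force: [-0.5, -0.4, 0.2]
finger_gap: 75.1
finger_force: 0.0
```

```bash
python3 look2.py e
python3 - <<'E'
import cv2,numpy as np
a=cv2.imread("pics/e_top.png")[150:300,90:420]; b=cv2.imread("pics/e_side.png")[180:380,150:420]
cv2.imwrite("pics/m3.png",np.vstack([cv2.resize(a,(600,273)),cv2.resize(b,(440,326))[:, :] if 0 else cv2.copyMakeBorder(cv2.resize(b,(440,326)),0,0,0,160,cv2.BORDER_CONSTANT)]))
E
```

```text
tcp [538.3 389.3 171.9]
== top
[657. 377.  33.] 217 0
[527.2 379.5] -139.53768748129468 64.13142485170499 35.54604174340161 32.602589757693266 [533. 370.] 205
[624.4 -64.7] -46.00655511341603 100.19981120879311 74.0126280727628 86.22400973393539 [623. -90.] 475
[ 632.1 -117.8] -69.54301258783421 99.87136792954402 73.80898359623711 83.92655154175304 [ 619. -158.] 446
[632.3 -24.6] 2.2416119184564542 99.50664546300732 73.81089599425046 58.18420325913365 [622. -25.] 462
[ 535.6 -130.3] 178.48794513213022 99.51225302629086 72.97720401848824 58.25185261112054 [ 542. -125.] 423
== side
[540.2 391.7] -142.96695890352788 66.04272760960271 40.306090600519795 58.99417223379012 [533. 397.] 425
[493.  23.  12.] 275 0
```

View pics/m3.png

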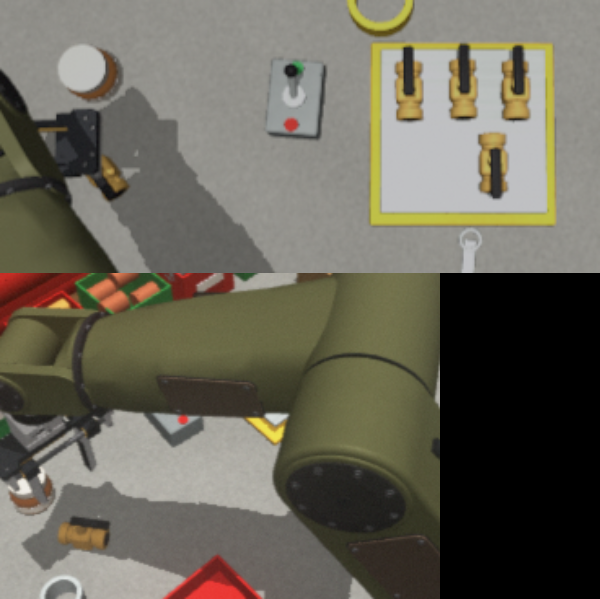

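Four valves sit well on the platform and the switch shows green. Pick the last valve (B), yaw 0.65.

Emit:
arm_command(newtons=40, plan=[[0.6, 0.001, 0, 0, -0.162], [0.6, 0, 0, 0, -0.162], [0.6, 0, 0, 0, -0.162], [0.6, 0, 0, 0, -0.162], [0.6, 0, 0, 0.03, 0], [0.6, 0, 0, 0.04, 0], [0.6, 0, 0, 0.04, 0], [0.6, 0, 0, 0.025, 0], [0.6, 0, 0, 0.017, 0], [0.6, 0, 0, 0.01, 0], [0.6, 0, 0, 0.004, 0], [0.6, 0, 0, 0, 0], [-1, 0, 0, 0, 0], [-1, 0, 0, 0, 0], [-1, 0, 0, 0, 0], [-1, 0, 0, 0, 0], [-1, 0, 0, 0, 0], [-1, 0, 0, 0, 0], [-1, 0, 0, 0, 0]])

```text
clock: 54.0
eef_pos: [539.7, 388.5, 6.5]
eef_rot: [-3.141, -0.0, 0.649]
wrist_force: [-0.7, 0.1, 0.3]
finger_gap: 36.3
finger_force: 40.0
```

Emit:
arm_command(newtons=40, plan=[[-1, 0, 0, -0.02, 0], [-1, 0, 0, -0.04, 0], [-1, 0, 0, -0.05, 0], [-1, 0, 0, -0.05, 0], [-1, 0, 0, 0, 0.162], [-1, 0, 0, 0, 0.162], [-1, 0, 0, 0, 0.162], [-1, 0, 0, 0, 0.162], [-1, -0.002, 0.02, 0, 0], [-1, -0.002, 0.04, 0, 0], [-1, -0.002, 0.05, 0, 0], [-1, 0, 0.05, 0, 0], [-1, 0, 0.05, 0, 0], [-1, 0, 0.05, 0, 0], [-1, 0, 0.05, 0, 0], [-1, 0, 0.05, 0, 0], [-1, 0, 0.045, 0, 0], [-1, 0, 0.03, 0, 0], [-1, 0, 0.01, 0, 0], [-1, 0, 0, 0, 0]])

```text
clock: 56.5
eef_pos: [534.0, -56.5, 167.0]
eef_rot: [-3.142, -0.0, 0.0]
wrist_force: [0.3, 0.5, -3.2]
finger_gap: 36.0
finger_force: 40.0
```

Emit:
arm_command(newtons=40, plan=[[-1, 0, 0, 0.02, 0], [-1, 0, 0, 0.03, 0], [-1, 0, 0, 0.03, 0], [-1, 0, 0, 0.03, 0], [-1, 0, 0, 0.008, 0], [-1, 0, 0, 0.004, 0], [-1, 0, 0, 0.003, 0], [-1, 0, 0, 0.003, 0], [-1, 0, 0, 0, 0], [-1, 0, 0, 0, 0]])

```text
clock: 57.75
eef_pos: [534.8, -55.4, 40.2]
eef_rot: [3.141, -0.002, 0.002]
wrist_force: [-7.0, 0.5, 12.7]
finger_gap: 35.7
finger_force: 40.0
```

Run:
```python
from h import *
np.set_printoptions(precision=2,suppress=True)
s=manip.read_state(); print({k:s[k] for k in("eef_pos","wrist_force","moment","finger_gap")})
a=cam("top")["img"][150:300,270:430]; b=cam("side")["img"][170:300,240:400]
cv2.imwrite("pics/m4.png",np.hstack([cv2.resize(a,(400,375)),cv2.resize(b,(400,375))]))
```

```text
{'eef_pos': array([534.82, -55.38,  40.17]), 'wrist_force': array([-6.96,  0.5 , 12.72]), 'moment': array([0.13, 0.69, 0.08]), 'finger_gap': 35.6538250540717}
```

View pics/m4.png

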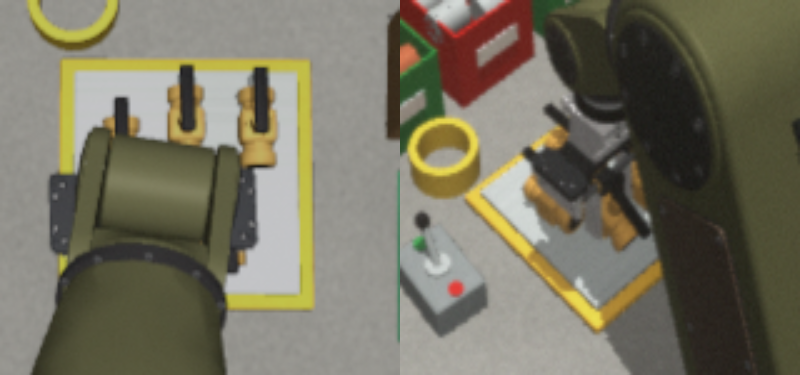

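Valve E (far left, lever tip at (122,97) in the left image) has been knocked about 30 mm towards −x. B is landing on it, so I'll lift B and look again.

Emit:
arm_command(newtons=40, plan=[[-1, 0, 0, -0.02, 0], [-1, 0, 0, -0.04, 0], [-1, 0, 0, -0.06, 0], [-1, -0.03, 0, -0.01, 0], [-1, -0.05, 0, 0, 0], [-1, -0.05, 0, 0, 0], [-1, 0, 0, 0, 0]])

```text
clock: 58.72
eef_pos: [402.1, -55.5, 169.0]
eef_rot: [3.142, -0.001, 0.002]
wrist_force: [0.6, -1.0, -3.0]
finger_gap: 35.9
finger_force: 40.0
```

```bash
python3 look2.py f
python3 - <<'E'
import cv2,numpy as np
a=cv2.imread("pics/f_top.png")[150:300,270:430]; b=cv2.imread("pics/f_side.png")[170:300,240:400]
cv2.imwrite("pics/m5.png",np.hstack([cv2.resize(a,(400,375)),cv2.resize(b,(400,375))]))
E
```

```text
tcp [402.1 -55.5 169. ]
== top
[655. 377.  33.] 223 0
[645.9 -80.8] 120.17956556074043 99.40781240297247 74.25794366029618 95.53324520921632 [623. -91.] 470
[ 632.5 -117.7] -70.49445417612678 99.65506771382502 71.84669055620338 83.11423079854269 [ 619. -158.] 436
[604.2 -33.6] 0.18451367806916175 98.77951643016968 73.84002902720245 57.80255792366107 [594. -33.] 465
[ 535.7 -130.3] 178.66515930196485 98.90296130889556 72.72920925898593 57.957043958694626 [ 541. -125.] 422
[469.  13.  10.] 97 0
[ 468. -104.   11.] 396 1
== side
[ 644.5 -146.5] 101.53430202113614 101.37879732135445 79.64130326917541 80.22236113624034 [ 630. -153.] 258
[623.3 -41.2] -65.50221140388612 101.71117991293977 78.75009284480132 86.06710445837231 [614. -44.] 679
[499.  13.  12.] 1296 0
```

View pics/m5.png

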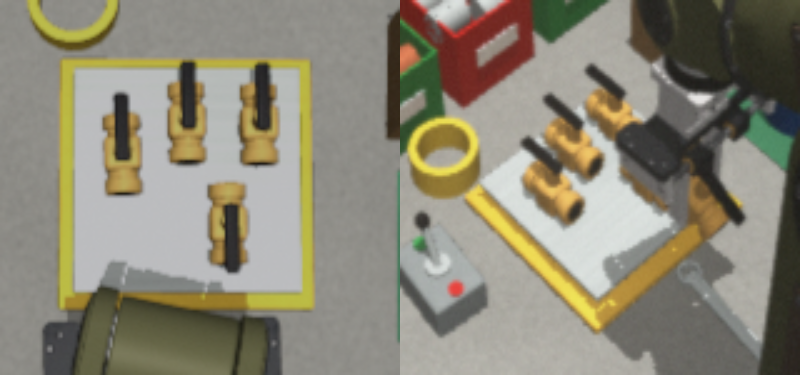

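E now lies at (604,-33), level and flat. Before setting B down beside it, I'll check that B hasn't tilted in the grip.

Run:
```python
from h import *
np.set_printoptions(precision=1,suppress=True)
c=cam("side"); P=cloud(c); m=masks(c["img"])
b=m["brass"]&box(P,340,470,-90,-20,140,215); q=P[b]; print("brass",len(q),np.percentile(q,[2,50,98],axis=0))
for x0 in range(350,450,10):
    s=q[(q[:,0]>=x0)&(q[:,0]<x0+10)]
    if len(s)>4: print(x0,len(s),np.percentile(s[:,2],[5,50,95]))
d=P[m["dark"]&box(P,330,430,-72,-38,195,245)]; print("dark",len(d),np.percentile(d,[2,50,98],axis=0))
if len(d)>10: print(np.polyfit(d[:,0],d[:,2],1))
i=c["img"]; v,u=np.where(b); print(u.min(),u.max(),v.min(),v.max())
cv2.imwrite("pics/m6.png",cv2.resize(i[v.min()-50:v.min()+70,u.min()-60:u.min()+100],(800,600),interpolation=cv2.INTER_CUBIC))
```

```text
brass 186 [[362.4 -64.2 172.7]
 [381.3 -46.7 191.2]
 [407.3 -37.  210.8]]
360 39 [178.4 187.  197.4]
370 45 [173.5 188.7 193.3]
380 62 [180.1 195.4 209.1]
390 28 [173.  202.3 210.4]
400 11 [204.  207.8 210.5]
dark 96 [[339.9 -61.4 210.5]
 [367.2 -53.2 224.1]
 [392.6 -47.1 237.4]]
[ 0.4 60.6]
355 372 231 252
```

View pics/m6.png

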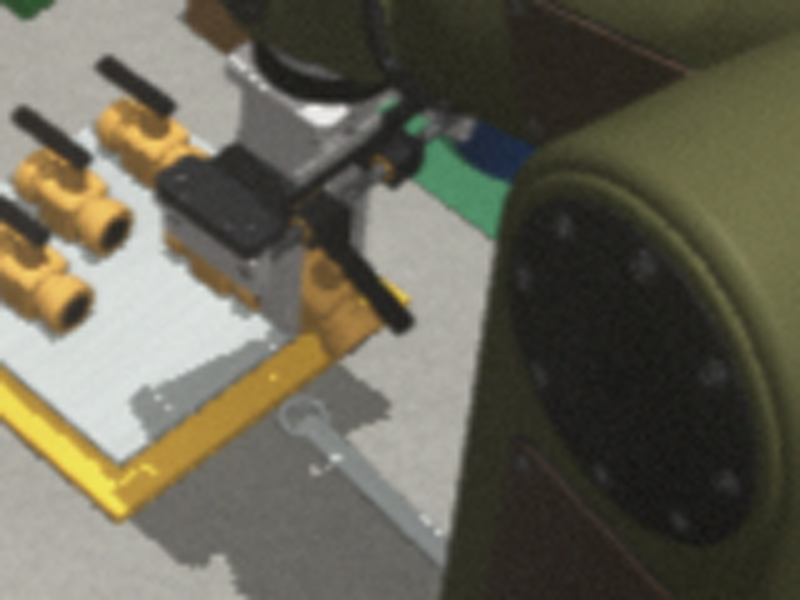

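B has tilted about 22° in the grip. I'll level it on free bench (D's old spot), pressing gently with a light grip, then regrasp.

Emit:
arm_command(newtons=40, plan=[[-1, 0.005, -0.02, 0, 0], [-1, 0.01, -0.04, 0, 0], [-1, 0.01, -0.045, 0, 0], [-1, 0.01, -0.045, 0, 0], [-1, 0.01, -0.035, 0, 0], [-1, 0.003, -0.02, 0, 0], [-1, 0, 0, 0.02, 0], [-1, 0, 0, 0.04, 0], [-1, 0, 0, 0.04, 0], [-1, 0, 0, 0.03, 0], [-1, 0, 0, 0.015, 0], [-1, 0, 0, 0, 0], [-1, 0, 0, 0, 0]])

```text
clock: 60.5
eef_pos: [452.7, 148.7, 24.4]
eef_rot: [-3.141, -0.002, 0.001]
wrist_force: [0.2, -0.3, -1.9]
finger_gap: 35.8
finger_force: 40.0
```

Emit:
arm_command(newtons=5, plan=[[-1, 0, 0, 0.003, 0], [-1, 0, 0, 0.003, 0], [-1, 0, 0, 0.003, 0], [-1, 0, 0, 0.002, 0], [-1, 0, 0, 0.002, 0], [-1, 0, 0, 0, 0]])

```text
clock: 61.25
eef_pos: [452.2, 148.5, 10.6]
eef_rot: [-3.141, -0.001, 0.001]
wrist_force: [2.0, 0.3, 2.4]
finger_gap: 36.1
finger_force: 5.0
```

Emit:
arm_command(newtons=3, plan=[[-1, 0, 0, 0.002, 0], [-1, 0, 0, 0.002, 0], [-1, 0, 0, 0, 0], [0.3, 0, 0, 0, 0], [0.3, 0, 0, 0, 0], [0.3, 0, 0, 0, 0], [0.3, 0, 0, 0, 0], [0.6, 0, 0, -0.03, 0], [0.6, 0, 0, -0.05, 0], [0.6, 0, 0, -0.05, 0], [0.6, -0.05, 0, 0, 0], [0.6, -0.05, 0, 0, 0], [0.6, 0, 0, 0, 0]])

```text
clock: 62.88
eef_pos: [349.9, 148.3, 136.7]
eef_rot: [-3.141, -0.0, 0.002]
wrist_force: [1.0, -0.1, 0.0]
finger_gap: 75.4
finger_force: 0.0
```

```bash
python3 look2.py g
```

```text
tcp [349.9 148.3 136.7]
== top
[656. 377.  34.] 224 0
[456.3 146.2] -179.86712318655432 63.93708608505426 36.11452369500116 55.462030439632294 [473. 158.] 139
[646.1 -80.7] 120.15348755921923 99.88359348103347 75.72914417978893 95.23168606169742 [623. -91.] 470
[ 631.5 -118.7] -67.55631436673474 99.68598891832585 73.02108612621116 84.82919681423454 [ 619. -158.] 442
[604.1 -32.9] -0.47740474235058955 99.85240903347676 73.27648209835493 58.36391107985554 [594. -33.] 457
[ 535.5 -130.2] 178.8331333762411 99.49907658710185 72.96651899928884 57.93759335061514 [ 542. -125.] 425
== side
[449. 160.  32.] 297 0
[655.2 -78.5] 109.92028602537185 102.37555787689939 75.0817949905656 76.91854203369758 [660. -84.] 97
[651.  22.  12.] 342 0
```

B is flat at (455.5,147), direction 180°. Regrasp.

Emit:
arm_command(newtons=40, plan=[[0.6, 0.05, 0, 0, 0], [0.6, 0.05, 0, 0, 0], [0.6, 0.005, 0, 0, 0], [0.6, 0, 0, 0.03, 0], [0.6, 0, 0, 0.04, 0], [0.6, 0, 0, 0.03, 0], [0.6, 0, 0, 0.02, 0], [0.6, 0, 0, 0.008, 0], [0.6, 0, 0, 0.004, 0], [0.6, 0, 0, 0, 0], [-1, 0, 0, 0, 0], [-1, 0, 0, 0, 0], [-1, 0, 0, 0, 0], [-1, 0, 0, 0, 0], [-1, 0, 0, 0, 0], [-1, 0, 0, 0, 0], [-1, 0, 0, 0, 0]])

```text
clock: 65.1
eef_pos: [456.9, 148.4, 4.5]
eef_rot: [3.142, 0.0, 0.001]
wrist_force: [-0.6, -0.5, 2.8]
finger_gap: 35.7
finger_force: 40.0
```

Emit:
arm_command(newtons=40, plan=[[-1, 0, 0, -0.02, 0], [-1, 0, 0, -0.04, 0], [-1, 0, 0, -0.05, 0], [-1, 0, 0, -0.05, 0], [-1, 0.005, 0.02, 0, 0], [-1, 0.01, 0.03, 0, 0], [-1, 0.013, 0.04, 0, 0], [-1, 0.013, 0.04, 0, 0], [-1, 0.013, 0.04, 0, 0], [-1, 0.01, 0.03, 0, 0], [-1, 0.004, 0.019, 0, 0], [-1, 0, 0, 0, 0], [-1, 0, 0, 0, 0]])

```text
clock: 66.72
eef_pos: [524.8, -69.7, 164.3]
eef_rot: [-3.141, 0.0, 0.001]
wrist_force: [0.3, 0.6, -2.4]
finger_gap: 35.6
finger_force: 40.0
```

Emit:
arm_command(newtons=40, plan=[[-1, 0, 0.001, 0.02, 0], [-1, 0, 0, 0.03, 0], [-1, 0, 0, 0.03, 0], [-1, 0, 0, 0.03, 0], [-1, 0, 0, 0.008, 0], [-1, 0, 0, 0.004, 0], [-1, 0, 0, 0.002, 0], [-1, 0, 0, 0.001, 0], [-1, 0, 0, 0, 0], [-1, 0, 0, 0, 0]])

```text
clock: 67.97
eef_pos: [525.2, -71.6, 39.7]
eef_rot: [3.142, -0.0, 0.001]
wrist_force: [0.7, 0.3, -3.0]
finger_gap: 35.5
finger_force: 40.0
```

Emit:
arm_command(newtons=40, plan=[[-1, 0, 0, 0.001, 0], [-1, 0, 0, 0.001, 0], [-1, 0, 0, 0.001, 0], [-1, 0, 0, 0.001, 0], [-1, 0, 0, 0, 0]])

```text
clock: 68.6
eef_pos: [525.1, -71.5, 35.5]
eef_rot: [3.142, -0.0, 0.001]
wrist_force: [0.8, -0.6, 0.3]
finger_gap: 35.5
finger_force: 40.0
```

Emit:
arm_command(newtons=40, plan=[[0.02, 0, 0, 0, 0], [0.02, 0, 0, 0, 0], [0.02, 0, 0, 0, 0], [0.02, 0, 0, -0.02, 0], [0.02, 0, 0, -0.05, 0], [0.02, 0, 0, -0.06, 0], [0.02, 0, 0, -0.02, 0], [-1, 0.02, -0.03, 0, 0], [-1, 0.035, -0.04, 0, 0], [-1, 0.04, -0.045, 0, 0], [-1, 0.04, -0.045, 0, 0], [-1, 0.03, -0.038, 0, 0], [-1, 0, 0, 0, 0], [-1, 0, 0, 0, 0]])

```text
clock: 70.35
eef_pos: [689.6, 126.1, 185.1]
eef_rot: [3.141, 0.001, 0.001]
wrist_force: [0.2, -0.1, -0.5]
finger_gap: 0.5
finger_force: 0.0
```

```bash
python3 look2.py k; python3 look.py k2 | grep -E "plat|can"
python3 - <<'E'
import cv2,numpy as np
a=cv2.imread("pics/k_top.png")[120:320,80:560]; b=cv2.imread("pics/k_side.png")[100:350,120:500]
cv2.imwrite("pics/m7.png",np.vstack([cv2.resize(a,(672,280)),cv2.resize(b,(456,300)) if 0 else cv2.copyMakeBorder(cv2.resize(b,(456,300)),0,0,0,216,cv2.BORDER_CONSTANT)]))
E
```

```text
tcp [689.6 126.1 185.1]
== top
[656. 377.  33.] 232 0
[646.6 -80.7] 120.50647299305803 94.6427203924859 67.99445844587471 95.09468797508828 [623. -91.] 466
[ 633.1 -118.3] -68.7806603814121 94.62027771155499 67.68002542897484 84.62539457293234 [ 620. -158.] 424
[605.  -33.5] 0.8307567939496762 94.8021804358491 68.7549414181681 57.65338184507975 [594. -33.] 456
[ 518.4 -120.2] 91.61639775570893 94.597545010148 70.0555733436521 67.51434309571337 [ 538. -125.] 445
[507.5 -81.2] -64.88660522420335 94.65552053356555 70.80437847401797 80.5543415374008 [528. -68.] 464
[498.  24.  10.] 371 0
== side
[601.  24.  12.] 618 0
plat z [26.  29.9 62.1] 6585
can 176 1151 ((503.42059326171875, -384.2478332519531), 49.47540283203125) 84.2137681313261
plat z [27.  30.6 33.9] 229
can 85 0 0 0
```

View pics/m7.png

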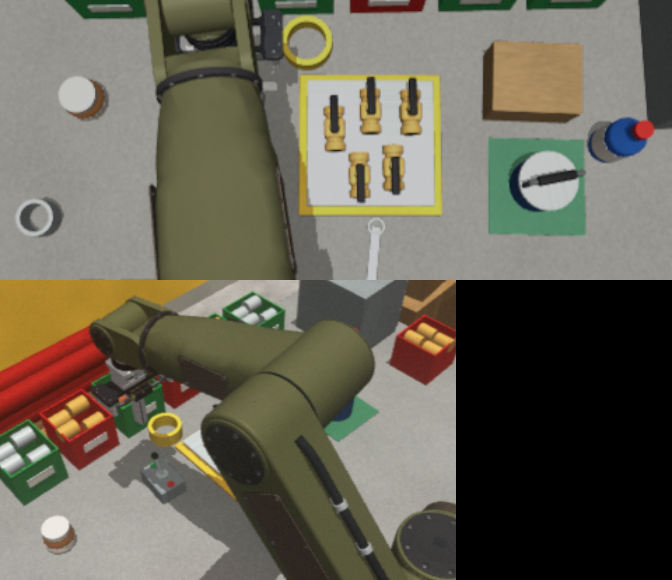

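All five valves lie side by side on the platform, which has sunk to 30 mm, and the can is on the mat. Now flip the switch back.

Emit:
arm_command(plan=[[-1, 0, 0, 0.03, 0], [-1, 0, 0, 0.04, 0], [-1, 0, 0, 0.02, 0], [-1, 0, 0, 0.01, 0], [-1, 0, 0, 0, 0], [-1, -0.01, 0, 0, 0], [-1, -0.01, 0, 0, 0], [-1, -0.01, 0, 0, 0], [-1, -0.01, 0, 0, 0], [-1, -0.01, 0, 0, 0], [-1, -0.005, 0, 0, 0], [-1, 0, 0, 0, 0], [-1, 0.02, 0, 0, 0], [-1, 0.03, 0, 0, 0], [-1, 0.01, 0, -0.03, 0], [-1, 0, 0, -0.05, 0], [-1, 0, 0, -0.05, 0], [-1, 0, -0.05, -0.03, 0], [-1, -0.05, -0.06, 0, 0], [-1, -0.05, -0.06, 0, 0]])

```text
clock: 73.05
eef_pos: [613.8, 273.8, 245.1]
eef_rot: [-3.142, 0.0, 0.0]
wrist_force: [1.0, 0.3, -0.2]
finger_gap: 0.3
finger_force: 0.0
```

Emit:
arm_command(plan=[[-1, -0.05, -0.03, 0, 0], [-1, -0.05, 0, 0, 0], [-1, -0.05, 0, 0, 0], [-1, 0, 0, 0, 0], [-1, 0, 0, 0, 0]])

```text
clock: 73.68
eef_pos: [465.5, 302.6, 245.8]
eef_rot: [-3.141, -0.001, 0.001]
wrist_force: [-0.3, -0.2, -0.4]
finger_gap: 0.6
finger_force: 0.0
```

```bash
python3 sw.py; python3 look.py z
python3 - <<'E'
import cv2,numpy as np
a=cv2.imread("pics/z_top.png")[120:320,80:560]; b=cv2.imread("pics/z_side.png")[100:350,120:500]
cv2.imwrite("pics/m8.png",np.vstack([cv2.resize(a,(672,280)),cv2.copyMakeBorder(cv2.resize(b,(456,300)),0,0,0,216,cv2.BORDER_CONSTANT)]))
E
```

```text
top ball [606.  129.   99.3] 37
side ball [603.9 134.6 101. ] 18
== top
[658. 376.  33.] 213 0
plat z [26.2 30.1 62.3] 6603
can 175 1145 ((503.1818542480469, -384.4707336425781), 50.083595275878906) 84.14748936167962
== side
plat z [27.7 31.2 47.3] 893
can 0 0 0 0
```

View pics/m8.png

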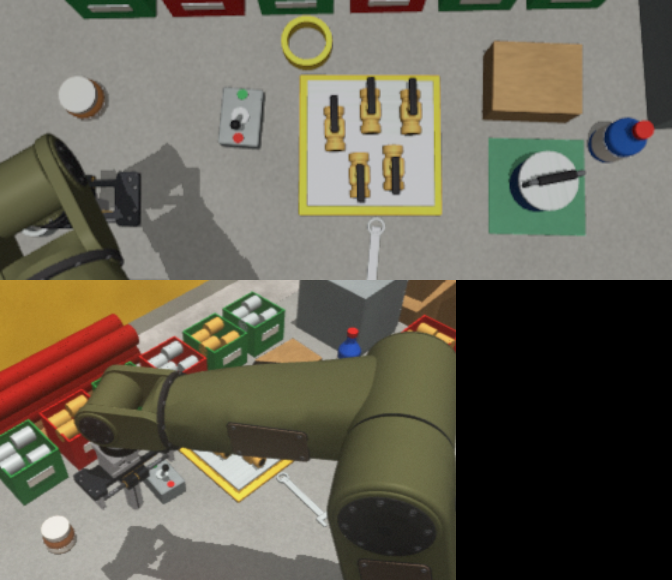

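The bat leans to red again, the five valves are on the platform, the can is on the mat, and the arm is clear.

```bash
python3 -c "
from cell import ticket; print(ticket.sign_off())"
```

```text
the job is handed in; nothing more can be done
None
```

The job is handed in at about 74 s: the can stands upright on the middle of the mat, all five valves lie side by side on the platform, and the switch is back on red; the hand-in gave no verdict.

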